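Seat a brass union and snap the over-centre clamp shut

ROBOT

A 6-joint arm with a two-finger parallel gripper is mounted at the origin on a cart in front of the work surface, level with it; the furniture and walls round the work are solid. World frame = base frame: x ahead of the robot, y to its left, z up, the work surface at z = 0. Lengths are in mm, angles in rad, forces in N, time in s.
With the tool pointing down it reaches from about 350 to 775 mm from the base axis. Payload 7.3 kg.
Tool frame: the origin (TCP) lies at the very end of the fingers, on their centre line; the grasp point (between the pads) lies 19 mm behind it; z points along the fingers, y is the line along which they close (so a half turn about z gives the same grasp; the last joint's range is limited). The gripper opens to 92 mm and grips with 3 to 60 N. Pads are 19 mm wide; open, the fingers measure 130 mm over their backs; the gripper's body (75 mm by 190 mm) begins 47 mm behind the grasp point.
Start: joints at [1.031, 0.342, 1.524, -0, 1.275, -0.146], TCP at [201.43, 484.841, 226.741] pointing down, gripper open.
Joint ranges: [-2.53, 2.53], [-0.77, 2.02], [0.04, 2.7], [-1, 4.14], [0.28, 2.66], [-3.11, 3.11]. Speed limits (rad/s): [2.57, 2.57, 3.14, 3.14, 3.14, 3.14].

INTERFACE

Orientations are given as [roll, pitch, yaw] about the fixed x, y, z axes, in that order (R = Rz(yaw) Ry(pitch) Rx(roll)).
In Python, from plant import get_obs, capture, close_job gives the robot as it stands. The module is installed in compiled form; this text tells all that it offers.
- The arm moves only by the shell command python3 -m handwheel 'ROWS'. ROWS is JSON, a list of rows, each a list of 3 entries, a list of its own where there are three numbers: the turn, a rotation vector about the tool's x, y, z in degrees, then the shift along the tool's x, y, z in m, then the opening, from 0 (shut) to 1 (fully open). A call has 1 to 12 rows; each row is the pose to reach, as a shift and turn from the pose commanded when the call began, along the tool's axes at that moment; what a row does not reach only later rows make up. A row lasts 1/10 s, in which the tool goes at most 50 mm and 8.59 degrees, less where a joint would pass 70% of its speed; a pose out of reach is approached as far as the arm can. A call with a gripper value outside its range is refused whole. The fingers move at their own pace and stop on an object; the grip force is fixed at half the most. Time passes only in rows, so rows that repeat a pose let the fingers close. It gives the time, the measured TCP pose, the force, the opening and the grip force at its end, in the units of the state.
- get_obs(): the state, without advancing time (a new reading comes with each control period).
- capture(name): name is "side" or "top" or "wrist"; returns a dict with "image" (420x560x3 uint8, red, green, blue), "depth" (420x560 float32, mm along the optical axis (not along the pixel's ray), 0 where there is no reading), "fx", "fy", "cx", "cy" (pixels), "k1" (the pictures are not rectified: a ray, as slopes to the right and down, at radius r is drawn at 1 + k1 r^2 times it, then the intrinsics apply), "camera_from_world" (4x4, takes a point from world to camera coordinates). Camera axes: x right, y down, z forward; pixel columns grow to the right and rows downward; lengths in mm; the calibration is good to about 2 mm. A picture is of the moment at which its call begins.
- close_job(): hands the job in; it is judged then, once.
The state is a dict: "time": time; "joint_positions": joint angles; "dq": joint speeds; "tau": joint torques, N m; "tool_pos": TCP position; "tcp_rot": TCP orientation; "contact_force": force on the tool from outside, world axes, zero at the start; "moment": the same for the moment, N m; "grip_width": finger opening in mm; "finger_force": force on a finger pad.
Only numpy, scipy, OpenCV 4.12 (cv2) and the standard library are available. Lean on these libraries where they do the work, as an engineer would, in place of code of your own. Each camera call takes 0.05 s, during which the arm holds its last target. There are 200 camera calls.

TASK

Clamp the brass union in the raised blue holding jig without picking anything up: push it with the fingertips along its channel until it is fully home against the stop, then push the red-gripped lever over centre so that it snaps across and its rubber pad presses down on the union. The union must stay standing on the jig and is never to be lifted or tipped over; leave the other things where they are, and take the hand away at the end.

Things in the scene. Friction and masses are not known exactly. Their poses are not given: they have to be found in the camera images.
- jig: the holding jig, fixed: blue base plate, 70 mm wide, top 125 mm above the worktop on a grey pedestal, with channel and over-centre clamp. Origin on the worktop under the middle of the stop's face; x runs along the channel from the stop to its open end (roughly away from the robot), z up. The plate runs from x = -77 to 95 mm. Keep the wrist off the shelf above: it begins at world x = 0.61 m, underside 575 mm up
- stop (a point): middle of the stop's top edge, 148 mm above the worktop, on the face (jig x = 0) that the union must meet. The stop is an aluminium block, 12 mm thick, 44 mm wide. The channel in front of it lies between two aluminium rails 38 mm apart, 91 mm long from the stop, 9 mm thick, their tops 135 mm above the worktop
- union: brass union half, loose, 0.08 to 0.15 kg, upright on the base plate in the channel, 27 to 42 mm short of home. Origin at the centre of its underside (z = 125 mm). Foot 33 mm across; hexagon 46 mm over corners, 40 over flats, 12 to 28 mm above its underside (it passes over the rails); 40 mm tall. Home: hexagon against the stop, origin 20 to 23 mm from the stop's face, depending on how it is turned
- lever_angle (a joint): clamp lever's angle, rad, about the jig's y. 0 = open (arm raised), where every run starts; 0.68 = dead centre; 1.30 = shut, pad pressing on the union with about 7 N; 1.37 = end stop with nothing under the pad. A spring holds it at either end and drives it on once past centre. Starting it takes about 5.5 N at the grip, less towards the centre
- grip (a point): point in the lever's red round grip (19 mm thick), 75 mm from the pivot; the grip ends 20 mm farther out. Open, the handle leans 0.65 rad from upright to the jig's -x (towards the robot): this point is at jig x = -80, z = 235 mm. To shut, it swings up and over to the jig's +x until it leans 0.65 rad towards the channel, this point at x = 10, z = 235 mm
- pivot (a point): the lever's pivot, on the jig's middle line, 35 mm behind the stop's face, 175 mm above the worktop, between two blue cheeks (tops 190 mm above it, outer faces 38 mm apart, pin heads 48 mm)
- lever: the clamp lever, handle and clamp arm in one; origin on the pivot. Under the arm's end, 57 mm from the pivot, sits a black rubber pad, 18 mm across. Open, the arm stands nearly upright above the stop, up to 245 mm above the worktop; shut, the pad rests on top of the union
- thread_tape: roll of pink thread tape, 53 mm across, 14 mm high, a bystander. Origin at the centre of its underside
- bush: brass reducing bush, 35 mm across, 30 mm high, a bystander. Origin at the centre of its underside
- keyring: keys on a pink fob, 22x105x9 mm, a bystander. Origin at the centre of its underside
- pen: green marker pen, 14x131x14 mm, a bystander. Origin at the centre of its underside
- nipple: grey galvanised hexagon nipple standing on end, 45 mm across, 46 mm high, a bystander. Origin at the centre of its underside
- tee: grey galvanised pipe tee, 54x74x35 mm, a bystander. Origin at the centre of its underside
Not all that is in view belongs to the job. Leave any brown look-alike of the union alone.

How it is judged:
By the outcome, as a careful person would: the job done as asked, in the order asked, and still so for the second after the job is handed in, with the robot touching nothing.
It also fails if it takes over 54 s, if anything falls off the work surface, if the arm or the gripper's body presses on something with over 40 N, if the wrist force passes 120 N, or if a joint passes its speed limit or range.

## Working session

There is one attempt and no reset: what is moved stays moved. The work goes in short steps, Python scripts to look and compute and a shell command to move; the robot and the scene stay as the last step left them, time stands still between calls to the robot, and variables do not carry over. Pictures are saved under pics/ and viewed, at most 10 in all, crops included, and the job is handed in when it is done.

```bash
mkdir -p pics; cat > h.py <<'E'
import numpy as np,cv2
from plant import get_obs,capture
from scipy.spatial.transform import Rotation as R
def pts(c):
    h,w=c['depth'].shape; u,v=np.meshgrid(np.arange(w),np.arange(h))
    K=np.array([[c['fx'],0,c['cx']],[0,c['fy'],c['cy']],[0,0,1.]])
    p=cv2.undistortPoints(np.stack([u,v],-1).reshape(-1,1,2).astype(float),K,np.array([c['k1'],0,0,0])).reshape(h,w,2)
    d=c['depth'].astype(float)
    P=np.dstack([p[...,0]*d,p[...,1]*d,d]); T=np.linalg.inv(c['camera_from_world'])
    W=P@T[:3,:3].T+T[:3,3]; W[d==0]=np.nan
    return W
def save(c,n): cv2.imwrite('pics/'+n,c['image'][...,::-1])
E
python3 - <<'E'
from h import *
for n in('side','top'):
    c=capture(n); save(c,n+'0.png'); np.savez(n+'0.npz',**c)
    print(n,np.linalg.inv(c['camera_from_world']).round(2).tolist(),c['fx'],c['k1'])
print(get_obs())
E
```

```text
side [[0.32, -0.83, 0.45, -1.99], [-0.95, -0.28, 0.15, -191.32], [0.01, -0.47, -0.88, 1165.77], [0.0, 0.0, 0.0, 1.0]] 407.60450659715724 0.021153715372097828
top [[0.06, -0.97, 0.21, 222.08], [-1.0, -0.06, 0.01, -25.88], [0.01, -0.21, -0.98, 1517.36], [0.0, 0.0, 0.0, 1.0]] 455.9778525412203 -0.015843895561258075
{'time': 0.1, 'joint_positions': array([ 1.03101801e+00,  3.42652119e-01,  1.52488750e+00, -4.03868420e-05,
        1.27538742e+00, -1.45976981e-01]), 'dq': array([ 0.0025109 , -0.001048  , -0.00190536,  0.00064081, -0.00068652,
        0.00043546]), 'tau': array([ 9.89462606e-04, -4.32005095e+01, -2.44693565e+01,  7.18615344e-02,
        5.25907287e-02,  3.40650260e-06]), 'tool_pos': array([201.24366635, 484.52397634, 226.12679995]), 'tcp_rot': array([-3.14026684e+00, -1.55887280e-04,  2.74780300e+00]), 'contact_force': array([ 0.1244372 , -0.23298148,  0.32953284]), 'moment': array([-0.00854494, -0.00884545, -0.01125356]), 'finger_force': 0.0, 'grip_width': 92.00357488790858}
```

View pics/side0.png

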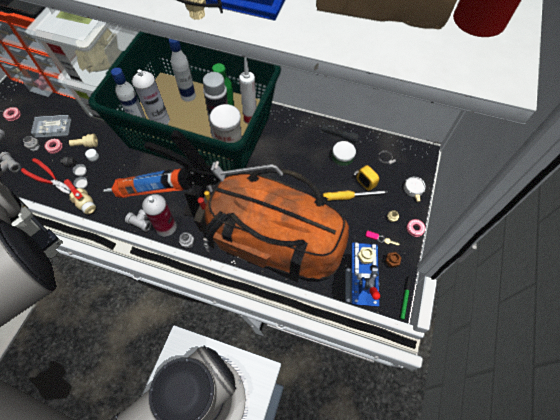

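View pics/top0.png

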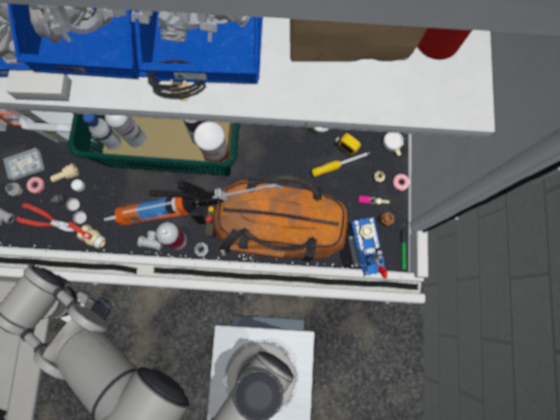

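The side view shows the jig around (365,272), with the union at (367,255) and the red grip at (376,296). In the top view the jig is around (368,245) and the grip at (382,271). Next I'll measure these points.

```bash
python3 - <<'E'
from h import *
for n,(x0,x1,y0,y1) in dict(side=(335,420,225,325),top=(335,415,200,290)).items():
    c=dict(np.load(n+'0.npz')); W=pts(c); im=c['image']
    hsv=cv2.cvtColor(im,cv2.COLOR_RGB2HSV); H,S,V=cv2.split(hsv)
    box=np.zeros(H.shape,bool); box[y0:y1,x0:x1]=1
    m={'blue':(H>100)&(H<125)&(S>130),'red':((H<6)|(H>174))&(S>170)&(V>90),'brass':(H>18)&(H<32)&(S>40)&(V>130),'green':(H>45)&(H<80)&(S>120)}
    for k,a in m.items():
        a=a&box; P=W[a]; P=P[~np.isnan(P[:,0])]
        if not len(P): print(n,k,0);continue
        print(n,k,len(P),'px',np.argwhere(a).mean(0)[::-1].round(1),'med',np.median(P,0).round(1),'min',np.percentile(P,3,axis=0).round(1),'max',np.percentile(P,97,axis=0).round(1))
        if k=='blue':
            Q=P[np.abs(P[:,2]-125)<6]; r=cv2.minAreaRect(Q[:,:2].astype(np.float32)); print('  plate',len(Q),r)
        if k=='brass':
            Q=P[np.abs(P[:,2]-165)<6]; print('  top',len(Q),Q.mean(0) if len(Q) else 0)
    # surroundings heights
    if n=='side':
        X=np.round(W[...,0]/40);Y=np.round(W[...,1]/40)
        for gx in range(8,19):
            print(gx*40,[ (int(np.nanmax(W[...,2][(X==gx)&(Y==gy)])) if ((X==gx)&(Y==gy)).any() else -1) for gy in range(-3,-18,-1)])
    cr=cv2.resize(im[y0-10:y1+10,x0-10:x1+10],None,fx=5,fy=5,interpolation=cv2.INTER_CUBIC)
    cv2.imwrite('pics/crop_%s.png'%n,cr[...,::-1])
E
```

```text
side blue 859 px [362.8 279.8] med [ 378.4 -300.6  125.7] min [ 335.8 -350.1    1. ] max [ 507.4 -259.9  188.6]
  plate 678 ((419.3878479003906, -304.84796142578125), (172.52056884765625, 70.34537506103516), 13.289010047912598)
side red 80 px [374.8 292.8] med [ 330.3 -323.2  248.2] min [ 319.5 -333.3  222.6] max [ 351.3 -315.7  253.4]
side brass 139 px [372.1 251.2] med [ 464.9 -297.9  152.7] min [ 441.7 -389.9   -0.8] max [ 602.2 -275.6  166.2]
  top 32 [ 460.80667295 -294.33273832  163.36389431]
side green 149 px [404.3 304.3] med [ 410.4 -443.1   11.9] min [ 370.1 -450.3   -0.6] max [ 452.9 -438.3   16.9]
320 [34, 37, 35, 34, 128, 256, 34, 33, 35, 35, 31, -888, -890, -890, -884]
360 [177, 73, 33, 34, 192, 241, 131, 36, 35, 77, 71, -885, -886, -890, -888]
400 [232, 197, 193, 129, 187, 246, 129, 6, 16, 78, 71, -886, -886, -886, -884]
440 [215, 210, 215, 165, 168, 168, 6, 5, 18, 76, 71, -898, -894, -890, -887]
480 [222, 224, 225, 176, 168, 167, 4, 5, 722, 693, 624, -1, -1, -1, -1]
520 [214, 210, 202, 175, 127, 135, 41, 42, 723, 50, -1, -1, -1, -1, -1]
560 [234, 200, 192, 6, 7, 5, 40
[... 200 characters left out ...]
18, 618, 617, 617, 617, 619, 618, 675, -1, -1, -1, -1, -1]
720 [617, 617, 617, 617, 618, 618, 619, 617, 618, 675, -1, -1, -1, -1, -1]
top blue 521 px [365.7 249.7] med [ 393.4 -294.4  126.1] min [ 342.7 -349.    -0.5] max [ 518.2 -257.9  187.2]
  plate 366 ((420.0076599121094, -300.413818359375), (166.60488891601562, 68.81385803222656), 14.984068870544434)
top red 43 px [382.6 271.1] med [ 334.5 -320.2  247.7] min [ 321.6 -326.2  228.3] max [ 347.  -314.3  255.6]
top brass 16 px [366.6 224.8] med [ 465.7 -279.1  153.2] min [ 456.2 -362.8    2.5] max [ 586.2 -274.3  157.9]
  top 0 0
top green 129 px [403.  255.4] med [ 412.3 -440.9   11.7] min [ 369.6 -448.7   -2.5] max [ 451.7 -437.    18.8]
```

View pics/crop_side.png

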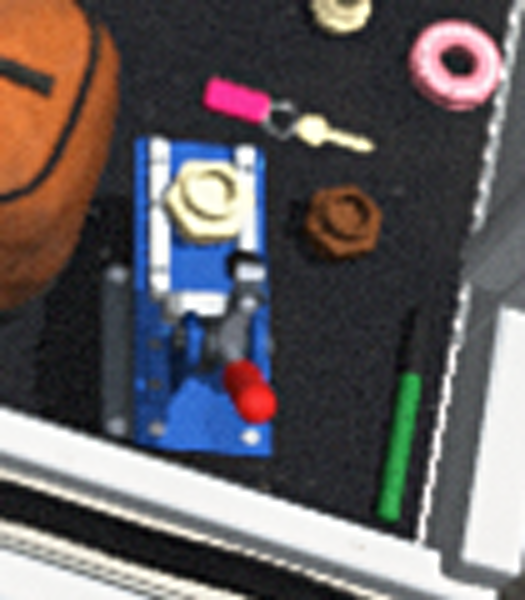

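The plate centre and angle give a jig origin near (411,-305) and a yaw near 0.245. That predicts the grip at (333,-324), which matches the red pixels. The union is at about jig x = 51. Before moving I'll check how much space the door leaves, then compute the first move.

```bash
cat >> h.py <<'E'
O=np.array([410.8,-305.]);YAW=0.245
EX=np.array([np.cos(YAW),np.sin(YAW)]);EY=np.array([-EX[1],EX[0]])
def J(x,y,z): return np.r_[O+x*EX+y*EY,z]
def jig(p): d=np.asarray(p)[:2]-O; return np.r_[d@EX,d@EY,p[2]]
def go(p,yaw=YAW):
    o=get_obs(); A=R.from_euler('xyz',o['tcp_rot']); B=R.from_euler('xyz',[np.pi,0,yaw])
    print('shift m',(A.inv().apply(np.asarray(p)-o['tool_pos'])/1000).round(4),'turn deg',np.degrees((A.inv()*B).as_rotvec()).round(1),'jig now',jig(o['tool_pos']).round(1))
E
python3 - <<'E'
from h import *
for n in('side','top'):
    W=pts(dict(np.load(n+'0.npz'))).reshape(-1,3)
    for z0 in range(0,750,75):
        q=W[(W[:,0]>250)&(W[:,0]<600)&(W[:,1]<-380)&(W[:,1]>-650)&(W[:,2]>z0)&(W[:,2]<z0+75)]
        if len(q)>3: print(n,z0,len(q),q.min(0).round(),q.max(0).round())
    q=W[(W[:,0]>400)&(W[:,0]<500)&(W[:,1]<-200)&(W[:,1]>-280)&(W[:,2]>140)]
    for y in range(-280,-200,20):
        k=q[(q[:,1]>y)&(q[:,1]<y+20)]; print(y,k[:,2].max() if len(k) else 0)
go([450,60,430],1.5); 
E
```

```text
side 0 3198 [ 303. -505.    0.] [ 600. -380.   75.]
side 75 422 [ 346. -503.   75.] [ 600. -443.  150.]
side 150 490 [ 479. -509.  150.] [ 600. -443.  225.]
side 225 639 [ 480. -508.  225.] [ 600. -443.  300.]
side 300 763 [ 478. -511.  300.] [ 600. -443.  375.]
side 375 914 [ 478. -504.  375.] [ 600. -442.  450.]
side 450 1130 [ 479. -503.  450.] [ 600. -442.  525.]
side 525 1527 [ 479. -504.  525.] [ 600. -442.  600.]
side 600 1780 [ 479. -503.  600.] [ 600. -442.  675.]
side 675 507 [ 490. -471.  675.] [ 598. -442.  723.]
-280 155.61917854542958
-260 0
-240 176.29701892077946
-220 192.89420209237846
top 0 2423 [ 298. -504.    0.] [ 600. -380.   75.]
top 75 384 [ 349. -500.   75.] [ 599. -442.  150.]
top 150 369 [ 478. -508.  150.] [ 600. -441.  225.]
top 225 457 [ 479. -509.  225.] [ 600. -442.  300.]
top 300 509 [ 477. -509.  300.] [ 600. -443.  375.]
top 375 590 [ 477. -491.  375.] [ 600. -443.  450.]
top 450 710 [ 478. -493.  451.] [ 600. -442.  525.]
top 525 915 [ 477. -491.  525.] [ 600. -441.  600.]
top 600 1148 [ 478. -493.  600.] [ 600. -441.  675.]
top 675 1554 [ 478. -510.  675.] [ 600. -441.  750.]
-280 1165.5382013165743
-260 1175.4253535308371
-240 1217.5462690488043
-220 1215.9685519978837
shift m [-0.3926 -0.2969 -0.2035] turn deg [-0.1  0.  71.5] jig now [-11.8 816.8 226.1]
```

```bash
python3 -m handwheel '[[[0,0,0],[0,0,-0.05],0.4],[[0,0,0],[0,0,-0.1],0.4],[[0,0,8],[-0.04,-0.03,-0.15],0.4],[[0,0,72],[-0.39,-0.3,-0.2],0.4],[[0,0,72],[-0.39,-0.3,-0.2],0.4],[[0,0,72],[-0.39,-0.3,-0.2],0.4],[[0,0,72],[-0.39,-0.3,-0.2],0.4],[[0,0,72],[-0.39,-0.3,-0.2],0.4],[[0,0,72],[-0.39,-0.3,-0.2],0.4],[[0,0,72],[-0.39,-0.3,-0.2],0.4],[[0,0,72],[-0.39,-0.3,-0.2],0.4],[[0,0,72],[-0.39,-0.3,-0.2],0.4]]'
python3 -c "
from h import *
go(J(70,-28,420))"
```

```text
time: 1.3
tool_pos: [441.4, 65.8, 425.3]
tcp_rot: [-3.141, -0.0, 1.489]
contact_force: [1.0, 1.2, 0.2]
grip_width: 36.5
finger_force: 0.0
shift m [-0.3761  0.0751  0.0052] turn deg [-0.  -0.  71.3] jig now [119.6 352.3 425.3]
```

```bash
python3 -m handwheel '[[[0,0,72],[-0.37,0.07,0.06],0.4],[[0,0,72],[-0.37,0.07,0.06],0.4],[[0,0,72],[-0.37,0.07,0.06],0.4],[[0,0,72],[-0.37,0.07,0.06],0.4],[[0,0,72],[-0.37,0.07,0.06],0.4],[[0,0,72],[-0.37,0.07,0.06],0.4],[[0,0,72],[-0.37,0.07,0.06],0.4],[[0,0,72],[-0.37,0.07,0.06],0.4],[[0,0,72],[-0.37,0.07,0.06],0.4],[[0,0,72],[-0.37,0.07,0.06],0.4],[[0,0,72],[-0.37,0.07,0.06],0.4],[[0,0,72],[-0.37,0.07,0.06],0.4]]'
python3 - <<'E'
from h import *
c=capture('wrist'); save(c,'w1.png'); np.savez('w1.npz',**c)
W=pts(c); im=c['image']; H,S,V=cv2.split(cv2.cvtColor(im,cv2.COLOR_RGB2HSV))
Jx=(W[...,:2]-O)@EX; Jy=(W[...,:2]-O)@EY; Z=W[...,2]
n=(Jx>20)&(Jx<95)&(abs(Jy)<35)
for nm,m in dict(top=n&(abs(Z-165)<4),hex=n&(abs(Z-153)<4)).items():
    if m.sum(): print(nm,m.sum(),'min',np.percentile(Jx[m],2),np.percentile(Jy[m],2),'max',np.percentile(Jx[m],98),np.percentile(Jy[m],98))
b=(H>100)&(H<125)&(S>130)&(abs(Z-125)<5); q=W[b]
if len(q): 
    r=cv2.minAreaRect(q[:,:2].astype(np.float32)); print(r,jig([*r[0],125]))
go(J(100,-28,220))
E
```

```text
time: 2.5
tool_pos: [481.4, -305.8, 365.5]
tcp_rot: [3.141, -0.0, 0.237]
contact_force: [0.4, -0.7, 0.0]
grip_width: 36.7
finger_force: 0.0
top 295 min 38.9738192969399 -15.186529572875388 max 66.60374338529694 11.66376846187466
hex 964 min 33.45857340473809 -21.849275882087166 max 72.03857276908376 17.746490746082507
((434.4644775390625, -300.6837463378906), (142.84463500976562, 69.92585754394531), 13.481776237487793) [ 24.00472756  -1.55260992 125.        ]
shift m [0.0317 0.0098 0.1456] turn deg [ 0.  -0.  -0.5] jig now [ 68.3 -17.9 365.6]
```

View pics/w1.png

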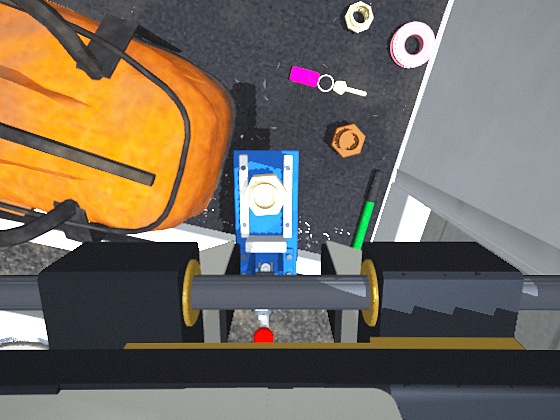

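The wrist view shows the union at (267,193) in its channel and the plate at (266,215), with the way to the open end clear. The union centre measures jig (53,-2). I'll come down with one finger behind it.

```bash
python3 -m handwheel '[[[0,0,0],[0.034,0.012,0.02],0.4],[[0,0,0],[0.034,0.012,0.06],0.4],[[0,0,0],[0.034,0.012,0.1],0.4],[[0,0,0],[0.034,0.012,0.14],0.4],[[0,0,0],[0.034,0.012,0.18],0.4],[[0,0,0],[0.034,0.012,0.21],0.4],[[0,0,0],[0.034,0.012,0.226],0.4],[[0,0,0],[0.034,0.012,0.226],0.4]]'
python3 - <<'E'
from h import *
o=get_obs();print(o['contact_force'])
go(J(60,-30,139))
E
```

```text
time: 3.35
tool_pos: [516.1, -308.8, 136.8]
tcp_rot: [-3.138, 0.003, 0.236]
contact_force: [-0.5, 0.5, 0.8]
grip_width: 36.9
finger_force: 0.0
[-0.50851305  0.54554727  0.75918569]
shift m [-0.0413  0.0011 -0.0021] turn deg [-0.2  0.2 -0.5] jig now [101.3 -29.2 136.8]
```

```bash
python3 -m handwheel '[[[0,0,0],[0,0.001,-0.003],0.4],[[0,0,0],[-0.008,0.001,-0.003],0.4],[[0,0,0],[-0.014,0.001,-0.003],0.4],[[0,0,0],[-0.018,0.001,-0.003],0.4],[[0,0,0],[-0.022,0.001,-0.003],0.4],[[0,0,0],[-0.026,0.001,-0.003],0.4],[[0,0,0],[-0.03,0.001,-0.003],0.4],[[0,0,0],[-0.034,0.001,-0.003],0.4],[[0,0,0],[-0.038,0.001,-0.003],0.4],[[0,0,0],[-0.041,0.001,-0.003],0.4],[[0,0,0],[-0.043,0.001,-0.003],0.4]]'
python3 - <<'E'
from h import *
go(J(53,-30,139))
c=capture('wrist'); W=pts(c)
Jx=(W[...,:2]-O)@EX; Jy=(W[...,:2]-O)@EY; Z=W[...,2]
n=(Jx>5)&(Jx<95)&(abs(Jy)<35)
for nm,m in dict(top=n&(abs(Z-165)<4)).items():
    if m.sum(): print(nm,m.sum(),'min',np.percentile(Jx[m],2),np.percentile(Jy[m],2),'max',np.percentile(Jx[m],98),np.percentile(Jy[m],98))
E
```

```text
time: 4.45
tool_pos: [475.3, -321.4, 142.2]
tcp_rot: [-3.142, -0.0, 0.234]
contact_force: [0.9, 0.3, 1.1]
grip_width: 36.6
finger_force: 1.1
shift m [-0.0056 -0.0015  0.0032] turn deg [-0.  -0.  -0.6] jig now [ 58.6 -31.5 142.2]
top 418 min 33.71051975870482 -12.918089226294741 max 71.09659323201205 0.03894929934591833
```

```bash
python3 -m handwheel '[[[0,0,0],[-0.0015,-0.001,0.002],0.4],[[0,0,0],[-0.003,-0.001,0.002],0.4],[[0,0,0],[-0.0045,-0.001,0.002],0.4],[[0,0,0],[-0.006,-0.001,0.002],0.4],[[0,0,0],[-0.006,-0.001,0.002],0.4]]'
python3 -m handwheel '[[[0,0,0],[-0.001,0,0],0.4],[[0,0,0],[-0.002,0,0],0.4],[[0,0,0],[-0.002,0,0],0.4]]'
python3 - <<'E'
from h import *
go(J(50,-30,139))
E
```

```text
time: 5.0
tool_pos: [469.4, -321.9, 140.2]
tcp_rot: [3.141, -0.0, 0.234]
contact_force: [3.2, -0.9, 1.2]
grip_width: 36.5
finger_force: 1.2
time: 5.3
tool_pos: [467.6, -322.3, 140.2]
tcp_rot: [3.141, -0.0, 0.234]
contact_force: [2.6, -0.5, 1.9]
grip_width: 36.7
finger_force: 1.6
shift m [-0.0009 -0.0006  0.0012] turn deg [ 0.  -0.  -0.6] jig now [ 50.9 -30.6 140.2]
```

```bash
python3 -m handwheel '[[[0,0,0],[-0.001,0,0],0.4],[[0,0,0],[-0.002,0,0],0.4],[[0,0,0],[-0.002,0,0],0.4]]'
python3 -m handwheel '[[[0,0,0],[-0.001,0,0],0.4],[[0,0,0],[-0.002,0,0],0.4],[[0,0,0],[-0.002,0,0],0.4]]'
python3 - <<'E'
from h import *
go(J(50,-30,139))
c=capture('wrist'); save(c,'w2.png')
E
```

```text
time: 5.6
tool_pos: [466.9, -322.4, 140.5]
tcp_rot: [3.141, -0.003, 0.234]
contact_force: [8.1, 1.1, 3.5]
grip_width: 36.8
finger_force: 4.2
time: 5.9
tool_pos: [466.6, -322.4, 140.9]
tcp_rot: [3.14, -0.006, 0.234]
contact_force: [13.5, 2.8, 2.4]
grip_width: 36.8
finger_force: 7.2
shift m [ 0.0001 -0.0004  0.0019] turn deg [ 0.1 -0.4 -0.7] jig now [ 49.9 -30.4 140.9]
```

View pics/w2.png

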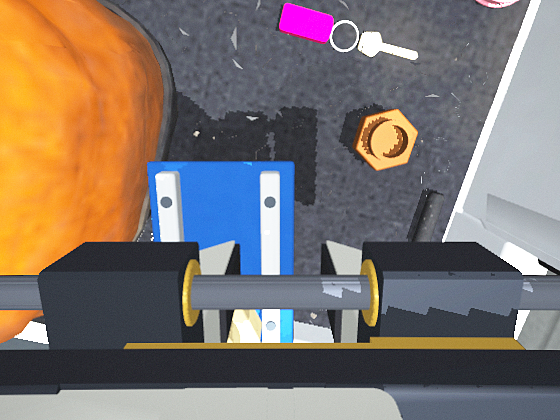

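The force climbed to 13 N with the tip stopped at jig x = 50, so the union is against the stop. The wrist picture shows the left finger at (240,300) on the union. I'll back away, go up and check.

```bash
python3 -m handwheel '[[[0,0,0],[0.01,0,0],0.4],[[0,0,0],[0.035,0,0],0.4],[[0,0,0],[0.035,0,-0.04],0.4],[[0,0,0],[0.035,0,-0.09],0.4],[[0,0,0],[0.02,-0.03,-0.14],0],[[0,0,0],[0.02,-0.03,-0.19],0],[[0,0,0],[0.02,-0.03,-0.22],0],[[0,0,0],[0.02,-0.03,-0.22],0]]'
python3 - <<'E'
from h import *
c=capture('wrist'); W=pts(c); save(c,'w3.png')
Jx=(W[...,:2]-O)@EX; Jy=(W[...,:2]-O)@EY; Z=W[...,2]
n=(Jx>3)&(Jx<95)&(abs(Jy)<35)
for nm,m in dict(top=n&(abs(Z-165)<4),hex=n&(abs(Z-153)<4)).items():
    print(nm,m.sum(),'min',np.percentile(Jx[m],2),np.percentile(Jy[m],2),'max',np.percentile(Jx[m],98),np.percentile(Jy[m],98))
go(J(-122,-2,320))
E
```

```text
time: 6.75
tool_pos: [476.5, -289.8, 365.7]
tcp_rot: [3.134, -0.004, 0.235]
contact_force: [-0.5, -0.2, -0.6]
grip_width: 9.3
finger_force: 0.0
top 294 min 8.33389626326598 -11.592901452862073 max 35.75828880486076 14.911278212263019
hex 857 min 4.67869138709075 -18.19202903600108 max 41.48759813179553 21.422055854195378
shift m [-0.1891  0.0031  0.0421] turn deg [ 0.2 -0.1 -0.6] jig now [ 67.1  -0.8 362.3]
```

View pics/w3.png

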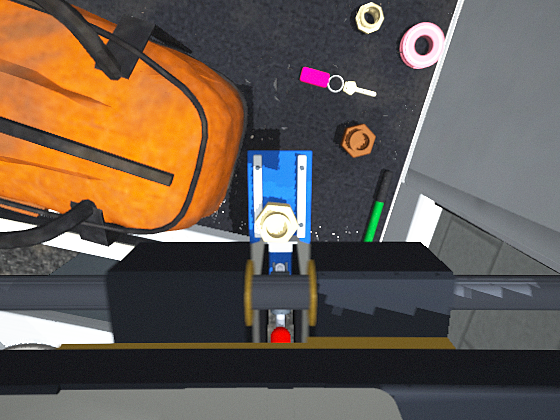

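The wrist view shows the union upright at (277,222) against the stop at (279,248). It measures jig x = 22, so it is home. Now I'll move behind the red grip with the fingers shut.

```bash
python3 -m handwheel '[[[0,0,0],[-0.04,0.003,0],0],[[0,0,0],[-0.08,0.003,0],0],[[0,0,0],[-0.12,0.003,0],0],[[0,0,0],[-0.16,0.003,0],0],[[0,0,0],[-0.19,0.003,0],0],[[0,0,0],[-0.19,0.003,0.02],0],[[0,0,0],[-0.19,0.003,0.06],0],[[0,0,0],[-0.19,0.003,0.1],0],[[0,0,0],[-0.19,0.003,0.122],0],[[0,0,0],[-0.19,0.003,0.122],0]]'
python3 - <<'E'
from h import *
print(get_obs()['contact_force'])
go(J(-35,-1.5,240))
E
```

```text
time: 7.8
tool_pos: [290.1, -333.8, 233.7]
tcp_rot: [-3.131, 0.004, 0.234]
contact_force: [-0.4, 0.7, 0.5]
grip_width: 0.5
finger_force: 0.0
[-0.41301847  0.67713705  0.5265812 ]
shift m [ 0.0891  0.0019 -0.0067] turn deg [-0.6  0.2 -0.6] jig now [-124.1    1.4  233.7]
```

```bash
python3 -m handwheel '[[[0,0,0],[0.01,0.002,-0.003],0],[[0,0,0],[0.018,0.002,-0.003],0],[[0,0,0],[0.025,0.002,-0.003],0],[[0,0,0],[0.032,0.002,-0.003],0],[[0,0,0],[0.039,0.002,-0.003],0],[[0,0,0],[0.046,0.002,-0.003],0]]'
python3 -m handwheel '[[[0,0,0],[0.007,0,0],0],[[0,0,0],[0.014,0,0],0],[[0,0,0],[0.021,0,0],0],[[0,0,0],[0.028,0,0],0],[[0,0,0],[0.035,0,0],0],[[0,0,0],[0.042,0,0],0],[[0,0,0],[0.046,0,0],0],[[0,0,0],[0.046,0,0],0]]'
python3 -c "
from h import *
go(J(-35,-1.5,240))
c=capture('side'); W=pts(c)
H,S,V=cv2.split(cv2.cvtColor(c['image'],cv2.COLOR_RGB2HSV))
m=((H<6)|(H>174))&(S>170)&(V>90); m[:225]=0;m[325:]=0;m[:,:335]=0;m[:,420:]=0
print(m.sum(),[jig(p).round() for p in [np.nanmedian(W[m],0)]])"
```

```text
time: 8.4
tool_pos: [337.6, -328.7, 243.4]
tcp_rot: [3.137, 0.001, 0.235]
contact_force: [-4.7, -0.3, 3.7]
grip_width: 0.5
finger_force: 2.6
time: 9.2
tool_pos: [382.5, -316.7, 240.9]
tcp_rot: [-3.141, -0.0, 0.235]
contact_force: [0.2, -0.2, 0.9]
grip_width: 0.1
finger_force: 0.0
shift m [-0.0047 -0.003   0.0009] turn deg [-0.  -0.  -0.6] jig now [-30.3  -4.5 240.9]
0 [array([nan, nan, nan])]
  return np.nanmean(a, axis, out=out, keepdims=keepdims)
```

The lever resisted at about 5 N and then the force vanished, so it has probably snapped over. I'll withdraw and check.

```bash
python3 -m handwheel '[[[0,0,0],[-0.02,0,0],0],[[0,0,0],[-0.03,0,-0.03],0],[[0,0,0],[-0.03,0,-0.08],0],[[0,0,0],[-0.03,-0.04,-0.12],0],[[0,0,0],[-0.03,-0.09,-0.15],0],[[0,0,0],[-0.03,-0.14,-0.15],0],[[0,0,0],[-0.03,-0.19,-0.15],0],[[0,0,0],[-0.03,-0.24,-0.15],0],[[0,0,0],[-0.03,-0.24,-0.15],0]]'
python3 - <<'E'
from h import *
o=get_obs(); print(o['time'],o['contact_force'],o['tool_pos'])
c=capture('side'); W=pts(c)
H,S,V=cv2.split(cv2.cvtColor(c['image'],cv2.COLOR_RGB2HSV))
m=((H<6)|(H>174))&(S>170)&(V>90); m[:225]=0;m[325:]=0;m[:,:335]=0;m[:,420:]=0
print(m.sum(),jig(np.nanmedian(W[m],0)).round())
cv2.imwrite('pics/s4.png',cv2.resize(c['image'][215:335,325:430],None,fx=5,fy=5,interpolation=cv2.INTER_CUBIC)[...,::-1])
E
```

```text
time: 10.15
tool_pos: [295.3, -87.3, 391.8]
tcp_rot: [3.141, -0.002, 0.237]
contact_force: [0.2, 0.1, -0.5]
grip_width: 0.3
finger_force: 0.0
10.15 [ 0.17238534  0.07587912 -0.4511739 ] [295.30044065 -87.31481829 391.84652458]
119 [  6.  -0. 240.]
```

View pics/s4.png

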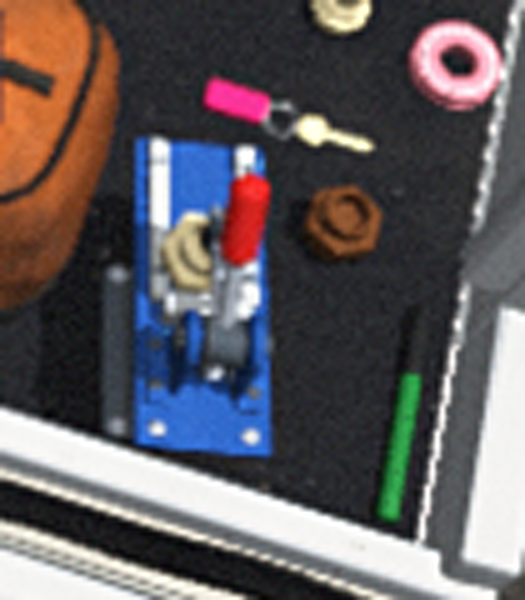

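The crop shows the lever across with its red grip at (246,220), measured at jig (6, 240). The union stands at the stop at (190,250) under the arm, and the other things haven't moved.

```bash
python3 -c "from plant import close_job; print(close_job())"
```

```text
the job is handed in; nothing more can be done
None
```

I pushed the union home against the stop (centre 22 mm from its face) and swung the lever over centre; the grip now sits at its shut position. The other things are where they were, the hand is clear, and the job was handed in at about 10 s.

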